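Push the boxed lamp up the display lane to its backstop

TASK

Lay the white-and-yellow lamp carton lengthwise on the open foot of the empty lane of the slanted riser and let go of it. Then push it up the lane, sliding it between the dividers, until you feel it bear against the lane's backstop, and leave it resting there. The lamp inside is glass, so press it home gently, never ram it, and leave the stocked cartons, the drinking bottle and the downlight where they are.

Things in the scene. Friction and masses are not known exactly. Their poses are not given: they have to be found in the camera images.
- carton: the lamp carton to be stocked: closed stiff carton, white with a broad yellow band round one end, 110 mm long (its x), 62 mm wide (y), 48 mm high (z). Its mass is about 300 g, but differs by up to a third from run to run. It starts lying flat on the counter, on the robot's right. Origin: centre of its underside. Either end may lead.
- lane_foot (a point): middle of the foot (lower) edge of the empty lane, on the deck on which cartons slide. x points up the slope along the lane's middle, y across it to the left, z square to the deck. The deck climbs at 0.14 rad (8 degrees), is 300 mm long along x and 30 mm above the counter at the foot. Friction holds a carton wherever it is left. For the first 110 mm it is open: no dividers, flush with the next lanes.
- lane_mouth (a point): middle of the empty lane's mouth, on the deck, 135 mm up from lane_foot; axes as lane_foot. From 25 mm below it a divider stands on either side up to the top, 18 mm high, 3 mm thick; the clear width narrows from 72 mm at the divider noses to 66 mm here and stays so. Neighbouring lanes lie 72 mm from middle to middle.
- lane_t: the empty lane, a grey strip fixed on the riser; origin as riser's but under this lane's middle. Its backstop is a bright steel plate, 58 mm wide, 41 mm high, standing across it, clamped by two wing nuts. The plate's near face lies anywhere from 222 to 262 mm up from lane_foot: that differs each time and is not measured, so feel (or look) for it. Over 20 N on it is ramming.
- riser: the slanted white counter riser that carries three lanes side by side; any of the three can be the empty one. Fixed. 300 mm long, 224 mm wide, 72 mm high at the upper end. Origin: centre of its footprint, on the counter; x points level towards its high end, z up.
- carton_b: blue lamp carton already in one of the other lanes, against its own stop: 112 mm long, 60 mm wide, 50 mm high. Origin: centre of its underside. Leave it alone. Beside a carton pushed home there are only about 10 mm of room, too little for a finger.
- carton_c: brown and green lamp carton already in the remaining lane, against its own stop: 104 mm long, 62 mm wide, 44 mm high. Origin: centre of its underside. Leave it alone.
- drink_bottle: green drinking bottle with a black cap, 68 mm across, 181 mm tall, standing on the counter. Origin: centre of its base. Leave it alone.
- downlight: white round sample downlight, 110 mm across, 22 mm high, lying on the counter. Origin: centre of its underside. Leave it alone.
There are look-alikes about, which are no part of the job. What is shaped like the carton but pink is not meant.

How it is judged:
On the way, in this order (a step that is already met when the one before it is completed fails the run):
1. the carton lies flat on the foot of the empty lane, let go and at rest: its middle 20 to 120 mm up from the foot edge, no more than 12 mm off the lane's middle, within 0.2 rad of square (x of carton in the frame of lane_foot between 0.02 and 0.12 m and y of carton in the frame of lane_foot between -0.012 and 0.012 m and z of carton in the frame of lane_foot between -0.004 and 0.005 m and angle between the z axis of carton and the z axis of lane_foot, either way round below 0.2 rad and angle between the y axis of carton and the y axis of lane_foot, either way round below 0.2 rad and angle between carton's own z axis and vertical below 0.5 rad and contact force between the fingers and carton below 0.1 N and linear speed of carton below 0.01 m/s), for 0.2 s.
2. the carton is pressed against the lane's backstop (over 1 N) while lying in the lane (contact force between carton and backstop_c0 above 1 N and y of carton in the frame of lane_foot between -0.006 and 0.006 m and z of carton in the frame of lane_foot between -0.004 and 0.005 m).
At the end, for the whole second after the job is handed in: the carton lies flat in the empty lane, square in it (within 0.06 rad) and no more than 6 mm off its middle, its upper end within 2.5 mm of the backstop's face, at rest and let go ((x of backstop_c0 in the frame of carton between 0.05 and 0.0595 m or x of backstop_c0 in the frame of carton between -0.0595 and -0.05 m) and y of carton in the frame of lane_foot between -0.006 and 0.006 m and z of carton in the frame of lane_foot between -0.004 and 0.005 m and angle between the z axis of carton and the z axis of lane_foot, either way round below 0.06 rad and angle between the y axis of carton and the y axis of lane_foot, either way round below 0.06 rad and angle between carton's own z axis and vertical below 0.5 rad and contact force between the fingers and carton below 0.1 N and linear speed of carton below 0.01 m/s); the robot touches nothing.
It fails at once if the carton is rammed against the backstop (over 20 N) (contact force between carton and backstop_c0 above 20 N).
It fails at once if a stocked carton is moved by more than 10 mm (distance of any of carton_b, carton_c from where it was at the start of the episode above 0.01 m).
It fails at once if the bottle or the downlight is moved by more than 15 mm or the bottle tipped (distance of any of drink_bottle, downlight from where it was at the start of the episode above 0.015 m or angle between drink_bottle's own z axis and vertical above 0.3 rad).
It also fails if it takes over 58 s, if anything falls off the work surface, if the arm or the gripper's body presses on something with over 40 N, if the wrist force passes 120 N, or if a joint passes its speed limit or range.

ROBOT

A 7-joint arm with a two-finger parallel gripper is mounted at the origin on the work surface. World frame = base frame: x ahead of the robot, y to its left, z up, the work surface at z = 0. Lengths are in m, angles in rad, forces in N, time in s.
With the tool pointing down it reaches from about 0.425 to 1.025 m from the base axis. Payload 3.6 kg.
Tool frame: the origin (TCP) lies between the finger pads; the fingertips stand 22 mm ahead of it and the grasp point (between the pads) lies 3 mm ahead of it; y points along the fingers, z is the direction in which the jaws open and shut, and the axes are right-handed (so a half turn about y gives the same grasp; the last joint's range is limited). The gripper opens to 85 mm and grips with 20 to 120 N. Pads are 22 mm wide; open, the fingers measure 114 mm over their backs; the gripper's body (76 mm by 85 mm) begins 54 mm behind the grasp point. The pads swing forward as they close: fully open they stand 13 mm farther back than shut.
Start: joints at [-0.093, 0.591, 0.048, 1.609, -0.033, 0.943, -0.034], TCP at [0.725, 0, 0.253] pointing down, gripper open.
Joint ranges: [-2.69, 2.69], [-0.47, 2.24], [-1.27, 1.36], [0.19, 2.51], [-1.53, 4.68], [0.08, 2.07], [-3.09, 3.09]. Speed limits (rad/s): [2.57, 2.57, 3.14, 3.14, 3.14, 3.14, 3.14].

INTERFACE

Orientations are given as a unit quaternion [w, x, y, z].
In Python, from station import status, cams, job_done gives the robot as it stands.
- The arm moves only by the tool move_arm, never from a script. Its argument "increments" is a list of rows, each a list of 7 numbers: the shift along the tool's x, y, z in m, then the turn, a rotation vector about the tool's x, y, z in rad, then the finger opening in m, from 0 to 0.0854. A call has 1 to 20 rows; each row is the pose to reach, as a shift and turn from the pose commanded when the call began, along the tool's axes at that moment; what a row does not reach only later rows make up. A row lasts 1/10 s, in which the tool goes at most 50 mm and 8.59 degrees, less where a joint would pass 70% of its speed; a pose out of reach is approached as far as the arm can. A call with a gripper value outside its range is refused whole. The fingers move at their own pace and stop on an object; the grip force is fixed at half the most. Time passes only in rows, so rows that repeat a pose let the fingers close. It gives the time, the measured TCP pose, the force and the opening at its end, in the units of the state.
- status.get_state(): the state, without advancing time (a new reading comes with each control period).
- cams.snapshot(name): name is "scene" or "side" or "wrist"; returns (picture, depth): 420x560x3 uint8, blue, green, red; 420x560 float32, m along the optical axis (not along the pixel's ray), 0 where there is no reading.
- cams.get_calibration(name): a dict with "K" (3x3 intrinsics, pixels), "R" (3x3) and "t" (3): a world point X has camera coordinates R X + t; the wrist camera has in their place "hand_eye" (4x4, takes a point from camera to tool coordinates, whose origin is the TCP and whose axes are the tool frame's). Camera axes: x right, y down, z forward; pixel columns grow to the right and rows downward; lengths in m; the calibration is good to about 2 mm. A picture is of the moment at which its call begins: read the wrist's pose just before it. get_calibration takes no time and is no camera call.
- job_done(): hands the job in, once; it reports no verdict.
The state is a dict: "t": time; "q": joint angles; "qd": joint speeds; "joint_torque": joint torques, N m; "eef_pos": TCP position; "tool_rot": TCP orientation; "force": force on the tool from outside, world axes, zero at the start; "moment": the same for the moment, N m; "gripper_width": finger opening in m.
Only numpy, scipy, OpenCV 4.12 (cv2) and the standard library are available. Lean on these libraries where they do the work, as an engineer would, in place of code of your own. Each camera call takes 0.05 s, during which the arm holds its last target.

## Working session

There is one attempt and no reset: what is moved stays moved. The work goes in short steps, Python scripts to look and compute and a tool call to move; the robot and the scene stay as the last step left them, time stands still between calls to the robot, and variables do not carry over. Pictures are saved under pics/ and viewed, and the job is handed in when it is done.

Besides the shell and the picture viewer there is one more tool, called after "Request:" as name(argument=value, ...) on one line, values as JSON. move_arm: Moves the arm, as the interface text tells. Its arguments: {"type":"object","properties":{"increments":{"type":"array","items":{"type":"array","items":{"type":"number"}}}},"required":["increments"]}

```bash
mkdir -p pics; ls
python3 - <<'E'
from station import status,cams
import cv2
s=status.get_state(); print(s)
for n in ("scene","side","wrist"):
    p,d=cams.snapshot(n); cv2.imwrite(f"pics/{n}0.png",p); 
    import numpy as np; np.save(f"pics/{n}0d.npy",d)
    c=cams.get_calibration(n); print(n,c)
E
```

```text
pics
{'t': 0.0, 'q': array([-0.09349822,  0.59211273,  0.04830289,  1.60985176, -0.03329827,
        0.94269988, -0.03367081]), 'qd': array([ 0.00064096, -0.00013704, -0.00046142,  0.00014604, -0.00039407,
       -0.00070381,  0.00046158]), 'joint_torque': array([ 3.78132427e-04, -5.48684978e+01,  1.54672019e+00, -1.98121297e+01,
        9.43630905e-03,  8.90732801e-03, -1.16924070e-05]), 'eef_pos': array([7.24207766e-01, 5.01125839e-06, 2.52134556e-01]), 'tool_rot': array([-0.49942763,  0.50062455, -0.50050638,  0.49944015]), 'force': array([-0.23375029,  0.02436709, -0.27204476]), 'moment': array([ 0.03388559,  0.00327233, -0.01370871]), 'gripper_width': 0.08559039986010106}
scene {'K': array([[392.21214611,   0.        , 278.52311165],
       [  0.        , 392.21214611, 206.97893302],
       [  0.        ,   0.        ,   1.        ]]), 'R': array([[ 0.61683697,  0.78707669,  0.00473738],
       [ 0.59931929, -0.46577163, -0.65105544],
       [-0.51022402,  0.40443427, -0.7590154 ]]), 't': array([-0.38298197, -0.28654467,  1.40341504])}
side {'K': array([[471.16536759,   0.        , 276.5016015 ],
       [  0.        , 471.16536759, 215.60877926],
       [  0.        ,   0.        ,   1.        ]]), 'R': array([[ 0.98209404, -0.18793615,  0.01308851],
       [-0.12801485, -0.71670678, -0.68552431],
       [ 0.13821542,  0.67157381, -0.72793208]]), 't': array([-0.53460876,  0.11680563,  1.08534737])}
wrist {'K': array([[327.3204163 ,   0.        , 279.85322702],
       [  0.        , 327.3204163 , 218.11542208],
       [  0.        ,   0.        ,   1.        ]]), 'hand_eye': array([[-7.11250681e-04,  9.47032315e-01,  3.21137493e-01,
        -8.20843259e-02],
       [-5.07903212e-04, -3.21137875e-01,  9.47032316e-01,
        -1.20300071e-01],
       [ 9.99999618e-01,  5.10470615e-04,  7.09410286e-04,
        -2.26301381e-04],
       [ 0.00000000e+00,  0.00000000e+00,  0.00000000e+00,
         1.00000000e+00]])}
```

View pics/scene0.png

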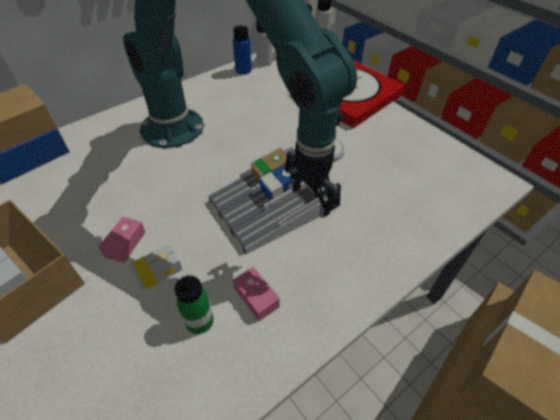

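View pics/side0.png

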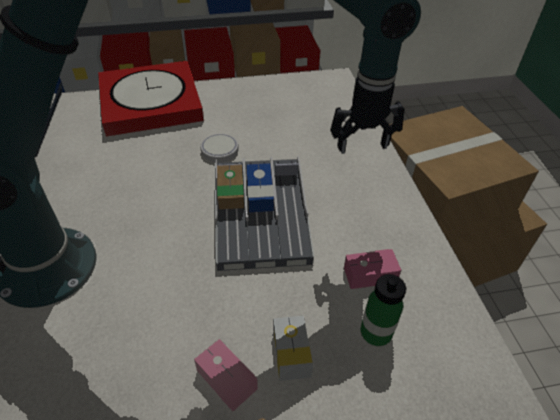

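View pics/wrist0.png

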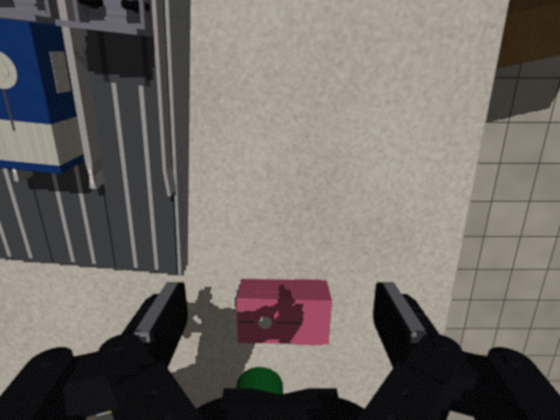

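Candidates for the carton: the white-and-yellow box at scene (157,267) / side (293,347), and the pink look-alikes at side (226,373) and (371,268). The description picks the first one. The empty lane is the right-most in the side view, at about (290,215), with its foot towards the camera.

```bash
cat > h.py <<'E'
import numpy as np,cv2
from station import status,cams
from scipy.spatial.transform import Rotation as Rn
def pose(s):
    q=s['tool_rot']; T=np.eye(4); T[:3,:3]=Rn.from_quat([q[1],q[2],q[3],q[0]]).as_matrix(); T[:3,3]=s['eef_pos']; return T
def cam(n,s=None):
    c=cams.get_calibration(n)
    if n=='wrist':
        M=pose(s)@c['hand_eye']; return c['K'],M[:3,:3],M[:3,3]
    return c['K'],c['R'].T,-c['R'].T@c['t']
def ray(C,uv,p0,n=(0,0,1)):
    K,R,o=C; uv=np.atleast_2d(uv).astype(float); d=np.c_[uv,np.ones(len(uv))]@np.linalg.inv(K).T@R.T
    n=np.array(n,float); p0=np.array(p0,float)
    return o+d*(((p0-o)@n)/(d@n))[:,None]
def cloud(C,D):
    K,R,o=C; v,u=np.mgrid[:D.shape[0],:D.shape[1]]
    P=np.stack([(u-K[0,2])/K[0,0]*D,(v-K[1,2])/K[1,1]*D,D],-1)
    return P@R.T+o
def proj(C,X):
    K,R,o=C; p=(np.atleast_2d(X)-o)@R@K.T; return p[:,:2]/p[:,2:]
E
python3 - <<'E'
from h import *
a=cv2.imread('pics/side0.png'); 
c1=cv2.resize(a[295:420,180:420],None,fx=3,fy=3,interpolation=cv2.INTER_CUBIC)
c2=cv2.resize(a[145:285,195:335],None,fx=4,fy=4,interpolation=cv2.INTER_CUBIC)
cv2.imwrite('pics/c1.png',c1);cv2.imwrite('pics/c2.png',c2)
for n in('side','scene'):
    P=cloud(cam(n),np.load(f'pics/{n}0d.npy')); np.save(f'pics/{n}P.npy',P)
    print(n)
    for (u,v) in ([(290,330),(297,360),(297,370),(300,300),(265,265),(232,170),(380,320),(220,145)] if n=='side' else [(150,272),(165,258),(200,290),(195,150)]): print(u,v,P[v,u].round(4))
E
```

```text
side
290 330 [ 0.5156 -0.2887  0.0471]
297 360 [ 0.5153 -0.3533  0.0482]
297 370 [ 0.5122 -0.3687  0.0398]
300 300 [ 0.5601 -0.1929 -0.003 ]
265 265 [ 0.4993 -0.0938  0.0093]
232 170 [0.4572 0.1359 0.107 ]
380 320 [ 0.679  -0.3271  0.0987]
220 145 [0.444  0.3461 0.0234]
scene
150 272 [ 0.5377 -0.3333  0.0497]
165 258 [ 0.5235 -0.2855  0.0496]
200 290 [ 0.7183 -0.2809  0.1618]
195 150 [ 0.1595  0.0034 -0.0004]
```

View pics/c1.png

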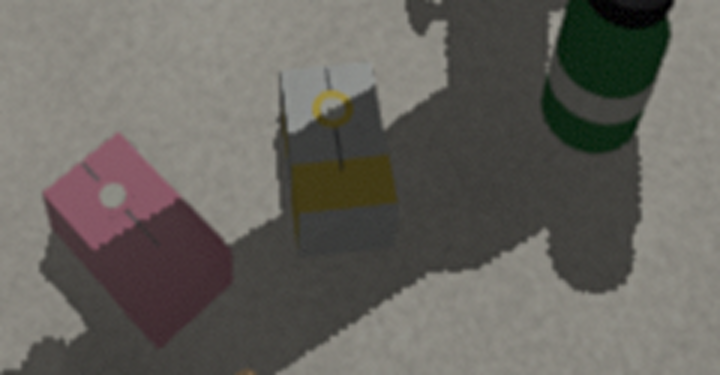

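View pics/c2.png

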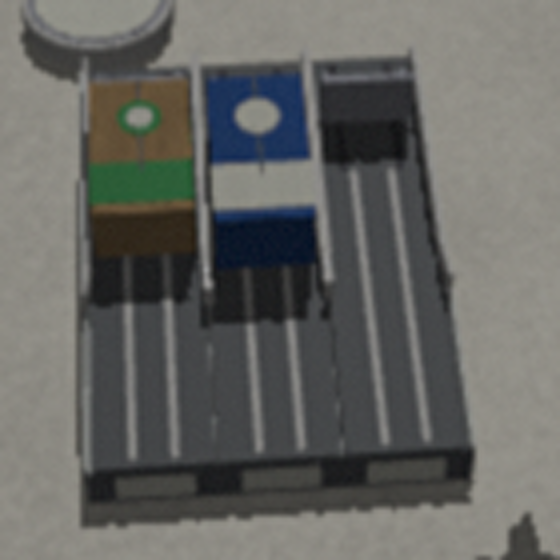

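The crops confirm the white carton with its yellow band at side (290,350), lying along the lane direction. The empty lane is the right one in the side view. Next I measure both.

Run:
```python
from h import *
# carton top from depth points
for n,box in(('side',(300,390,260,330)),('scene',(235,300,120,195))):
    P=np.load(f'pics/{n}P.npy'); v0,v1,u0,u1=box
    Q=P[v0:v1,u0:u1].reshape(-1,3)
    m=(abs(Q[:,2]-.048)<.006)&(Q[:,0]>.46)&(Q[:,0]<.60)&(Q[:,1]>-.40)&(Q[:,1]<-.22)
    Q=Q[m]; r=cv2.minAreaRect((Q[:,:2]*1000).astype(np.float32)); print(n,len(Q),np.median(Q[:,2]),r)
# riser
P=np.load('pics/sideP.npy'); C=cam('side')
print('foot z=.03',ray(C,[(216.5,263),(312.5,257.5)],(0,0,.03)).round(4))
v,u=np.mgrid[:420,:560]
reg=np.zeros((420,560),np.uint8); cv2.fillPoly(reg,[np.array([(219,258),(308,253),(302,222),(219,222)])],1)
Q=P[reg>0]; A=np.c_[Q[:,:2],np.ones(len(Q))]; k,res,_,_=np.linalg.lstsq(A,Q[:,2],rcond=None); print('plane',k,'slope',np.hypot(k[0],k[1]),'dir',np.degrees(np.arctan2(k[1],k[0])), np.std(Q[:,2]-A@k))
# stops
for q in [(287,168),(288,172),(277,168),(295,168)]: print(q,P[q[1],q[0]].round(4))
```

```text
side 1717 0.048591467695418555 ((514.0187377929688, -313.7098388671875), (112.09126281738281, 62.72559356689453), 86.16972351074219)
scene 982 0.04717664992806436 ((512.1700439453125, -311.1418762207031), (109.45111083984375, 66.63799285888672), 85.94329071044922)
foot z=.03 [[ 0.3903 -0.0843  0.03  ]
 [ 0.607  -0.1075  0.03  ]]
plane [-0.13546986 -0.86370094  0.07364576] slope 0.8742604889234292 dir -98.91410856579952 0.03155575372215252
(287, 168) [0.5967 0.138  0.0907]
(288, 172) [0.599  0.1352 0.0793]
(277, 168) [0.5711 0.1396 0.0932]
(295, 168) [0.6161 0.1324 0.0926]
```

Run:
```python
from h import *
for n,poly in(('side',[(219,258),(308,253),(302,222),(219,222)]),('scene',[(215,205),(240,243),(275,228),(250,195)])):
    P=np.load(f'pics/{n}P.npy');D=np.load(f'pics/{n}0d.npy')
    reg=np.zeros((420,560),np.uint8); cv2.fillPoly(reg,[np.array(poly)],1)
    Q=P[(reg>0)&(D>0)]; print(len(Q))
    for i in range(6):
        A=np.c_[Q[:,:2],np.ones(len(Q))]; k=np.linalg.lstsq(A,Q[:,2],rcond=None)[0]; r=Q[:,2]-A@k; Q=Q[abs(r)<max(.004,2*np.median(abs(r)))]
    print(n,'plane',k,'slope',np.arctan(np.hypot(k[0],k[1])),'dir',np.degrees(np.arctan2(k[1],k[0])),r.std(),len(Q),Q.min(0),Q.max(0))
a=cv2.imread('pics/scene0.png'); cv2.imwrite('pics/c3.png',cv2.resize(a[140:260,195:345],None,fx=5,fy=5,interpolation=cv2.INTER_CUBIC))
```

```text
2994
side plane [0.01574519 0.13817677 0.03572771] slope 0.1381846412558743 dir 83.49920961897372 0.0016159760766265286 2873 [ 0.39727186 -0.0947982   0.02886352] [0.60515539 0.02682903 0.04852808]
1622
scene plane [0.01604484 0.14433346 0.03457807] slope 0.14421437039501123 dir 83.65675279356628 0.0016024444255440704 1564 [ 0.43462733 -0.10110739  0.02519597] [0.61327099 0.01058693 0.04601934]
```

View pics/c3.png

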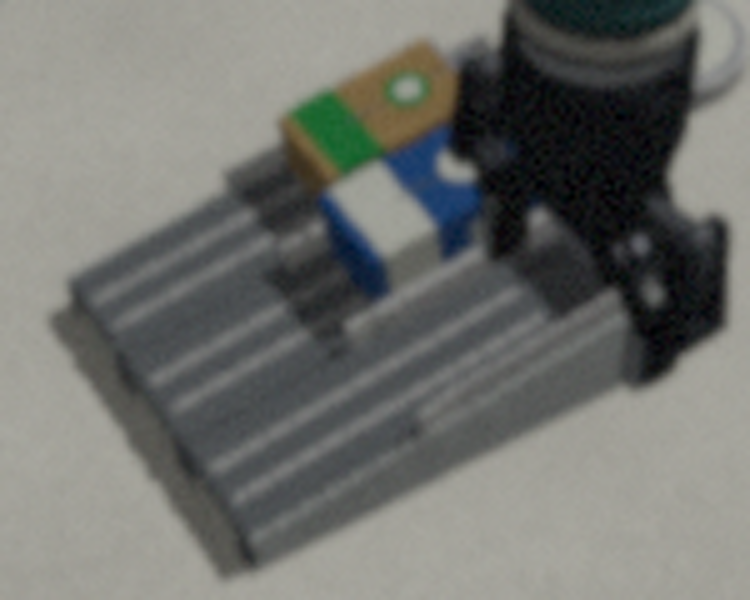

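Run:
```python
from h import *
s=status.get_state(); T=pose(s); print(T.round(4))
C=cam('wrist',s); print('wrist cam at',C[2],'fwd',C[1][:,2])
print('foot corner R',ray(C,[(183,275)],(0,0,.03)))
c=cam('scene'); print(ray(c,[(209.4,197),(245.4,253)],(0,0,.03)))
# bottle & downlight & pink clouds
P=np.load('pics/sideP.npy')
for q in [(388,285),(378,330),(226,373),(371,268)]: print(q,P[q[1],q[0]].round(3))
```

```text
[[ 1.000e-04 -1.700e-03  1.000e+00  7.244e-01]
 [-1.000e+00 -1.000e-04  1.000e-04  0.000e+00]
 [ 1.000e-04 -1.000e+00 -1.700e-03  2.524e-01]
 [ 0.000e+00  0.000e+00  0.000e+00  1.000e+00]]
wrist cam at [0.72437285 0.08210851 0.37269722] fwd [-9.21098065e-04 -3.21230872e-01 -9.47000464e-01]
foot corner R [[ 0.61026091 -0.10487067  0.03      ]]
[[ 0.39838954 -0.08201902  0.03      ]
 [ 0.62339922 -0.11133534  0.03      ]]
(388, 285) [ 0.689 -0.303  0.176]
(378, 330) [ 0.681 -0.328  0.063]
(226, 373) [ 0.381 -0.354  0.048]
(371, 268) [ 0.722 -0.173  0.049]
```

Request:
move_arm(increments=[[0,-0.01,-0.04,0,0,0,0.085],[0,-0.02,-0.08,0,0,0,0.085],[0,-0.03,-0.12,0,0,0,0.085],[0,-0.03,-0.14,0,0,0,0.085],[0,-0.03,-0.14,0,0,0,0.085],[0,-0.03,-0.14,0,0,0,0.085],[0,-0.03,-0.14,0,0,0,0.085]])

```text
t: 0.85
eef_pos: [0.5863, 0.0001, 0.2832]
tool_rot: [0.5, -0.5, 0.5, -0.5]
force: [-1.0, 0.9, 0.4]
gripper_width: 0.0848
```

Run:
```python
from h import *
import pickle
s=status.get_state(); print(s['eef_pos'],s['qd'].max())
p,d=cams.snapshot('wrist'); cv2.imwrite('pics/w1.png',p); np.save('pics/w1d.npy',d); pickle.dump(s,open('w1s.pkl','wb'))
p,d=cams.snapshot('side'); cv2.imwrite('pics/s1.png',p); np.save('pics/s1d.npy',d)
p,d=cams.snapshot('scene'); cv2.imwrite('pics/sc1.png',p); np.save('pics/sc1d.npy',d)
```

```text
[5.86282518e-01 1.05869826e-04 2.83240316e-01] 0.00827353373388201
```

View pics/w1.png

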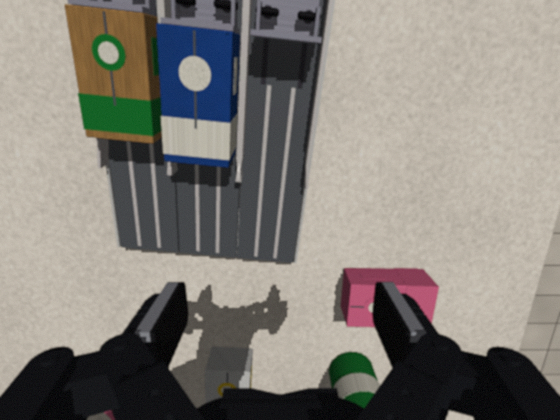

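Run:
```python
from h import *
a=cv2.imread('pics/w1.png'); cv2.imwrite('pics/c4.png',cv2.resize(a[0:140,225:345],None,fx=4.2,fy=4.2,interpolation=cv2.INTER_CUBIC))
cv2.imwrite('pics/c5.png',cv2.resize(a[150:280,105:315],None,fx=3.8,fy=3.8,interpolation=cv2.INTER_CUBIC))
```

```text
(no output)
```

View pics/c4.png

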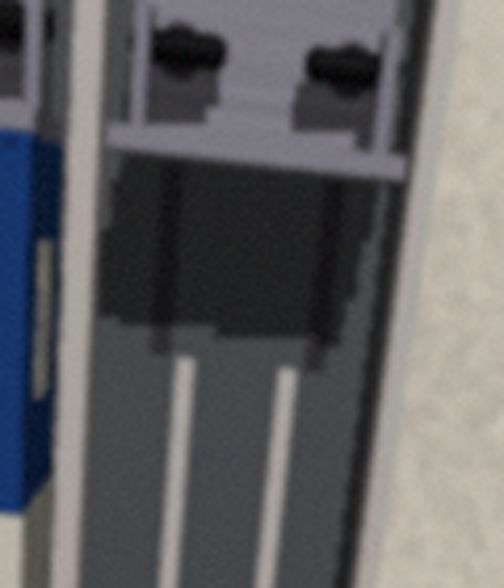

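View pics/c5.png

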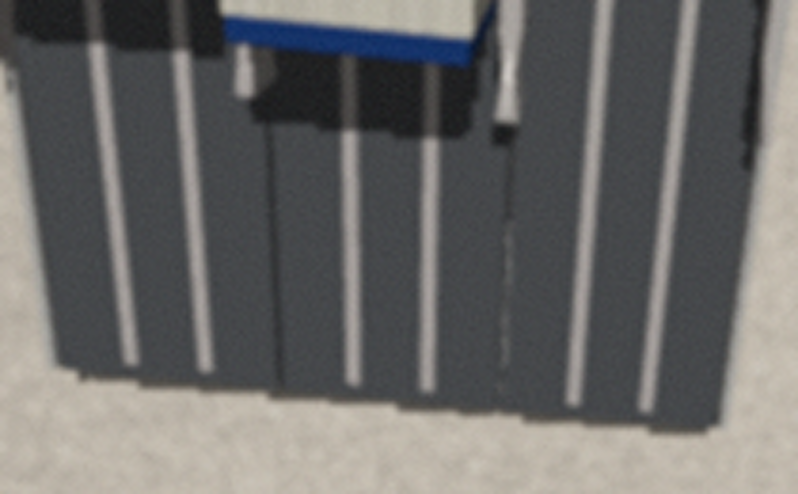

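Run:
```python
from h import *
import pickle
s=pickle.load(open('w1s.pkl','rb')); C=cam('wrist',s); D=np.load('pics/w1d.npy'); P=cloud(C,D)
reg=np.zeros((420,560),np.uint8); cv2.fillPoly(reg,[np.array([(125,240),(290,256),(298,190),(115,180)])],1)
Q=P[(reg>0)&(D>0)]
for i in range(6):
    A=np.c_[Q[:,:2],np.ones(len(Q))]; k=np.linalg.lstsq(A,Q[:,2],rcond=None)[0]; r=Q[:,2]-A@k; Q=Q[abs(r)<max(.004,2*np.median(abs(r)))]
print('plane',k,np.arctan(np.hypot(*k[:2])),'dir',np.degrees(np.arctan2(k[1],k[0])),r.std())
n=np.array([-k[0],-k[1],1]); n/=np.linalg.norm(n)
p0=[0,0,k[2]]
F=lambda uv,h=0: ray(C,uv,np.array(p0)+n*h,n)
c5=lambda x,y:(105+x/3.8-.4,150+y/3.8-.4); c4=lambda x,y:(225+x/4.2-.4,y/4.2-.4)
co=F([c5(58,365),c5(718,430)]); print('corners',co.round(4),np.linalg.norm(co[1]-co[0]),'dir up',np.degrees(np.arctan2(*(co[1]-co[0])[[1,0]]))+90)
ribs=F([c5(131,365),c5(206,370),c5(353,385),c5(428,390),c5(573,403),c5(647,410)]);print('ribs',ribs.round(4))
top=F([c4(186,360),c4(288,370)])
m0=ribs[4:].mean(0);m1=top.mean(0); d=m1-m0; print('lane mid',m0,m1,'len',np.linalg.norm(d),'yaw',np.degrees(np.arctan2(d[1],d[0])))
st=F([c4(108,148),c4(405,178)],.041); print('stop top edge',st,np.linalg.norm(st[1]-st[0]))
fm=(co[0]+co[1])/2; print('foot mid riser',fm)
sb=F([c5(505,412)]);print('seam foot',sb)
# blue/brown lower ends, noses
print('nose',F([c5(505,122)],.018))
for q in [(200,60),(110,60),(285,50),(280,37),(286,33)]: print(q,P[q[1],q[0]].round(4), (P[q[1],q[0]]-p0)@n)
```

```text
plane [0.01435189 0.14013147 0.03581393] 0.13994371715582704 dir 84.15230948614635 0.0007429813872869583
corners [[ 0.3884 -0.0805  0.0301]
 [ 0.604  -0.1041  0.0299]] 0.21684823242599896 dir up 83.76362467979997
ribs [[ 0.4124 -0.0804  0.0305]
 [ 0.4366 -0.0821  0.0306]
 [ 0.4841 -0.0875  0.0305]
 [ 0.5086 -0.0892  0.0306]
 [ 0.556  -0.0939  0.0306]
 [ 0.5804 -0.0964  0.0306]]
lane mid [ 0.56821306 -0.09514618  0.03063588] [0.58760669 0.10131668 0.05844485] len 0.19936676349787452 yaw 84.36237203559223
stop top edge [[0.56240009 0.13764737 0.10457894]
 [0.61992093 0.13252321 0.10468642]] 0.05774872895110558
foot mid riser [ 0.4961848  -0.09231138  0.02999939]
seam foot [[ 0.53339196 -0.09754716  0.02979968]]
nose [[0.54165364 0.00734577 0.06279476]]
(200, 60) [0.5214 0.1184 0.1102] 0.04977935068153517
(110, 60) [0.4459 0.119  0.1051] 0.04572654148999452
(285, 50) [0.5913 0.1331 0.0611] -0.001804341988118228
(280, 37) [0.5865 0.1361 0.1045] 0.04077980905983937
(286, 33) [0.592  0.1461 0.067 ] 0.0022299466613806143
```

Request:
move_arm(increments=[[0.04,0,-0.01,0,0.01,0,0.085],[0.08,0,-0.02,0,0.02,0,0.085],[0.12,0.01,-0.03,0,0.03,0,0.085],[0.16,0.02,-0.04,0,0.04,0,0.085],[0.2,0.03,-0.05,0,0.05,0,0.085],[0.24,0.04,-0.06,0,0.06,0,0.085],[0.27,0.05,-0.07,0,0.07,0,0.085],[0.28,0.06,-0.073,0,0.07,0,0.085],[0.28,0.06,-0.073,0,0.07,0,0.085],[0.28,0.06,-0.073,0,0.07,0,0.085],[0.28,0.06,-0.073,0,0.07,0,0.085]])

```text
t: 2.1
eef_pos: [0.5135, -0.2778, 0.2236]
tool_rot: [-0.484, 0.483, -0.516, 0.516]
force: [1.2, 0.0, 0.5]
gripper_width: 0.0851
```

Run:
```python
from h import *
import pickle
s=status.get_state(); print(s['eef_pos'],abs(s['qd']).max())
p,d=cams.snapshot('wrist'); cv2.imwrite('pics/w2.png',p); np.save('pics/w2d.npy',d); pickle.dump(s,open('w2s.pkl','wb'))
P=cloud(cam('wrist',s),d)
m=(d>0)&(abs(P[...,2]-.048)<.005)&(P[...,0]>.46)&(P[...,0]<.57)&(P[...,1]>-.40)&(P[...,1]<-.22)
Q=P[m]; print(len(Q),np.median(Q[:,2]),cv2.minAreaRect((Q[:,:2]*1000).astype(np.float32)))
```

```text
[ 0.51352338 -0.27778062  0.22362062] 0.008402229555292956
6751 0.04792308337566753 ((510.6473693847656, -313.2409973144531), (109.69900512695312, 62.50029373168945), 86.37605285644531)
```

View pics/w2.png

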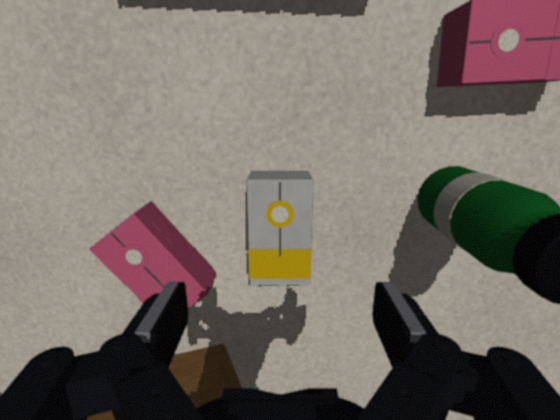

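The carton is in the middle of the image at about (280,228). It measures 109.7 x 62.5 mm with its top at z = 0.048, which matches the sizes given. Grasping it now.

Request:
move_arm(increments=[[0.02,0.02,0,0,0,0,0.085],[0.036,0.05,0,0,-0.006,0,0.085],[0.036,0.09,0,0,-0.006,0,0.085],[0.036,0.12,0,0,-0.006,0,0.085],[0.036,0.14,0,0,-0.006,0,0.085],[0.036,0.16,0,0,-0.006,0,0.085],[0.036,0.175,0,0,-0.006,0,0.085],[0.036,0.186,0,0,-0.006,0,0.085],[0.036,0.186,0,0,-0.006,0,0.085],[0.036,0.186,0,0,-0.006,0,0.085]])

```text
t: 3.15
eef_pos: [0.51, -0.3159, 0.0377]
tool_rot: [-0.484, 0.484, -0.515, 0.516]
force: [-0.6, 0.0, -0.2]
gripper_width: 0.085
```

Run:
```python
from h import *
s=status.get_state(); print(s['eef_pos'],s['force'],s['gripper_width'])
p,d=cams.snapshot('side'); cv2.imwrite('pics/s3.png',cv2.resize(p[220:420,180:440],None,fx=2.8,fy=2.8))
```

```text
[ 0.50999327 -0.31590073  0.03774033] [-0.6291984   0.03216277 -0.16787149] 0.08495793374555347
```

View pics/s3.png

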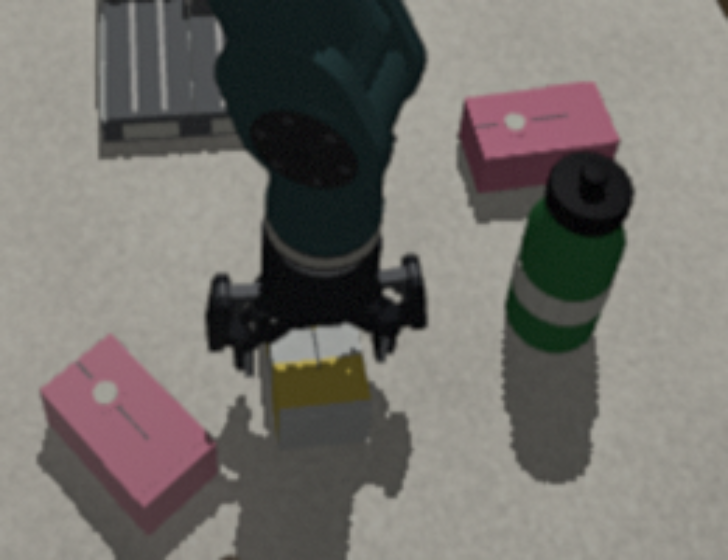

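The fingers straddle the carton. Closing, then lifting.

Request:
move_arm(increments=[[0,0,0,0,0,0,0.05],[0,0,0,0,0,0,0.05],[0,0,0,0,0,0,0.05],[0,0,0,0,0,0,0.05],[0,0,0,0,0,0,0.05],[0,0,0,0,0,0,0.05],[0,-0.02,0,0,0,0,0.05],[0,-0.05,0,0,0,0,0.05],[0,-0.08,0,0,0,0,0.05],[0,-0.1,0,0,0,0,0.05],[0,-0.1,0,0,0,0,0.05],[0,-0.1,0,0,0,0,0.05]])

```text
t: 4.4
eef_pos: [0.5091, -0.3156, 0.137]
tool_rot: [0.484, -0.484, 0.516, -0.516]
force: [-0.6, 0.5, -2.5]
gripper_width: 0.061
```

Run:
```python
from h import *
s=status.get_state(); print(s['eef_pos'],s['force'],s['gripper_width'])
T=pose(s); print(T.round(4))
p,d=cams.snapshot('wrist'); cv2.imwrite('pics/w4.png',p)
P=cloud(cam('wrist',s),d)
m=(d>0)&(abs(P[...,2]-.148)<.008)&(P[...,0]>.47)&(P[...,0]<.555)&(P[...,1]>-.40)&(P[...,1]<-.22)
Q=P[m]; print(len(Q),Q[:,2].min(),Q[:,2].max(),np.median(Q[:,2]),cv2.minAreaRect((Q[:,:2]*1000).astype(np.float32)))
A=np.c_[Q[:,:2]-Q[:,:2].mean(0),np.ones(len(Q))]; print(np.linalg.lstsq(A,Q[:,2],rcond=None)[0])
```

```text
[ 0.50905602 -0.31562538  0.13700046] [-0.58076711  0.51879967 -2.49727492] 0.06097453855480846
[[-6.380e-02 -3.000e-04  9.980e-01  5.091e-01]
 [-9.980e-01  2.000e-04 -6.380e-02 -3.156e-01]
 [-2.000e-04 -1.000e+00 -3.000e-04  1.370e-01]
 [ 0.000e+00  0.000e+00  0.000e+00  1.000e+00]]
35539 0.14000881871075033 0.15598300267252813 0.14632717800499262 ((511.8511047363281, -306.6920471191406), (98.498779296875, 83.52815246582031), 85.9875259399414)
[-0.00188205 -0.00744134  0.14641546]
```

View pics/w4.png

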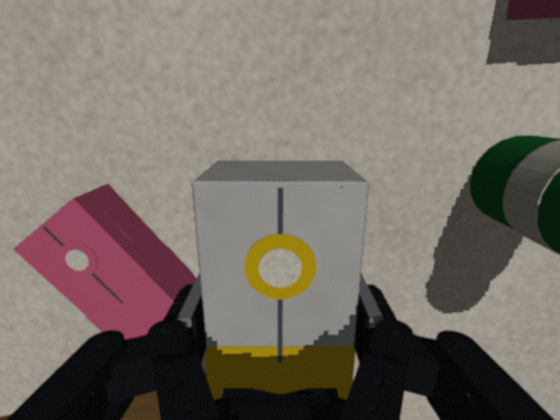

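```bash
cat > lane.py <<'E'
from h import *
yaw=np.radians(84.2); sl=0.14
u=np.array([np.cos(yaw)*np.cos(sl),np.sin(yaw)*np.cos(sl),np.sin(sl)])
l=np.array([-np.sin(yaw),np.cos(yaw),0]); n=np.cross(u,l)
LF=np.array([.5677,-.1002,.030])
def tgt(a,y,h):  # tool pose with TCP at a up lane, y left, h above deck
    T=np.eye(4); T[:3,:3]=np.c_[-u,-n,np.cross(-u,-n)]; T[:3,3]=LF+a*u+y*l+h*n; return T
def inc(T0,T):
    M=np.linalg.inv(T0)@T; return np.r_[M[:3,3],Rn.from_matrix(M[:3,:3]).as_rotvec()]
def lanepos(X):
    d=np.atleast_2d(X)-LF; return np.c_[d@u,d@l,d@n]
E
python3 - <<'E'
from lane import *
s=status.get_state(); T=pose(s); C=cam('wrist',s)
e=ray(C,[(195,182),(366,182),(280,182)],(0,0,.1465)); print('front edge',e,np.linalg.norm(e[0]-e[1]))
loc=(np.c_[e,np.ones(3)]@np.linalg.inv(T).T)[:,:3]; print('in tool',loc.round(4))
off=loc[2,0]+.055; print('carton centre tool x',off)
# TCP lane coordinate = carton mid + off  (tool x=-u): centre = TCP - off*u
for h in (.0385+.05,.0385+.002): print(h,inc(T,tgt(.056+off,0,h)).round(4))
E
```

```text
front edge [[ 0.48315311 -0.2557436   0.1465    ]
 [ 0.54155569 -0.25941384  0.1465    ]
 [ 0.51219576 -0.25756875  0.1465    ]] 0.058517788860768694
in tool [[-0.0578 -0.0102 -0.0292]
 [-0.0578 -0.0103  0.0294]
 [-0.0578 -0.0103 -0.0001]]
carton centre tool x -0.0028071777461878486
0.0885 [-0.2587  0.0113  0.0468  0.0047  0.0372  0.139 ]
0.0405 [-0.2653  0.0588  0.0472  0.0047  0.0372  0.139 ]
```

Request:
move_arm(increments=[[-0.02,-0.01,0.005,0,0.004,0.01,0.05],[-0.05,-0.02,0.01,0,0.008,0.03,0.05],[-0.085,-0.02,0.015,0,0.012,0.05,0.05],[-0.12,-0.02,0.022,0.002,0.017,0.07,0.05],[-0.155,-0.02,0.028,0.003,0.022,0.09,0.05],[-0.19,-0.02,0.034,0.004,0.027,0.11,0.05],[-0.22,-0.01,0.04,0.005,0.032,0.125,0.05],[-0.245,0,0.044,0.005,0.037,0.139,0.05],[-0.2587,0.011,0.0468,0.0047,0.0372,0.139,0.05],[-0.2587,0.0113,0.0468,0.0047,0.0372,0.139,0.05],[-0.2587,0.0113,0.0468,0.0047,0.0372,0.139,0.05],[-0.2587,0.0113,0.0468,0.0047,0.0372,0.139,0.05]])

```text
t: 5.65
eef_pos: [0.5726, -0.063, 0.126]
tool_rot: [0.509, -0.436, 0.556, -0.492]
force: [-0.5, -0.4, -2.3]
gripper_width: 0.0609
```

Run:
```python
from lane import *
s=status.get_state(); T=pose(s); C=cam('wrist',s)
print(s['eef_pos'],s['force'],s['gripper_width'],lanepos(s['eef_pos']),inc(T,tgt(.056-.0028,0,.0385+.002)).round(4))
p,d=cams.snapshot('wrist'); cv2.imwrite('pics/w5.png',p)
p,d=cams.snapshot('side'); cv2.imwrite('pics/s5.png',cv2.resize(p[100:300,180:400],None,fx=2.8,fy=2.8))
# predicted carton underside corners in wrist view/lines of lane
for a in(0.,.11,.135,.24): print(a,proj(C,[LF+a*u+.036*l,LF+a*u,LF+a*u-.036*l]).round(0).tolist())
```

```text
[ 0.57257913 -0.06298413  0.12601996] [-0.46533909 -0.41737138 -2.32852877] 0.060919570158495175 [[ 0.05055026 -0.00109325  0.08984507]] [-0.0028  0.0493 -0.0012 -0.0026 -0.0026  0.0026]
0.0 [[229.0, 297.0], [278.0, 296.0], [327.0, 296.0]]
0.11 [[220.0, 145.0], [278.0, 145.0], [335.0, 144.0]]
0.135 [[218.0, 103.0], [277.0, 103.0], [337.0, 102.0]]
0.24 [[205.0, -120.0], [277.0, -120.0], [348.0, -120.0]]
```

View pics/w5.png

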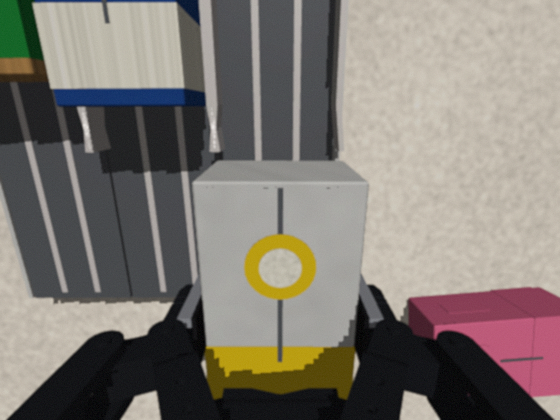

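View pics/s5.png

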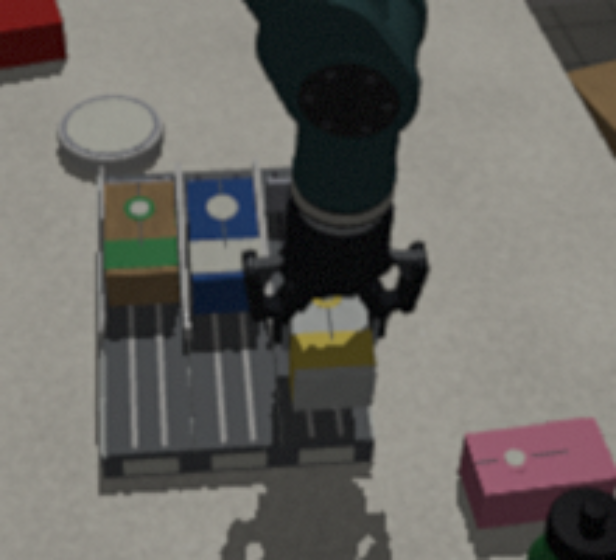

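The lane ribs project onto the predicted centre line (column about 277), so the lane frame is good. Lowering.

Request:
move_arm(increments=[[-0.003,0.01,-0.001,-0.0026,-0.0026,0.0026,0.05],[-0.003,0.022,-0.001,-0.0026,-0.0026,0.0026,0.05],[-0.003,0.034,-0.001,-0.0026,-0.0026,0.0026,0.05],[-0.003,0.043,-0.001,-0.0026,-0.0026,0.0026,0.05],[-0.003,0.048,-0.001,-0.0026,-0.0026,0.0026,0.05],[-0.003,0.049,-0.001,-0.0026,-0.0026,0.0026,0.05],[-0.003,0.049,-0.001,-0.0026,-0.0026,0.0026,0.05],[-0.003,0.049,-0.001,-0.0026,-0.0026,0.0026,0.05]])

```text
t: 6.55
eef_pos: [0.5732, -0.0511, 0.0782]
tool_rot: [0.511, -0.436, 0.556, -0.489]
force: [-0.2, -0.4, -2.7]
gripper_width: 0.061
```

Run:
```python
from lane import *
s=status.get_state(); T=pose(s)
print(s['force'],s['moment'],lanepos(s['eef_pos']),inc(T,tgt(.056-.0028,0,.0385)).round(4))
```

```text
[-0.20576507 -0.38118404 -2.71124424] [-0.22918551  0.04739228 -0.01908256] [[ 0.05568787 -0.00046451  0.04082243]] [ 0.0025  0.0023 -0.0005 -0.0003  0.0027 -0.0015]
```

Request:
move_arm(increments=[[0.0025,0.001,-0.0005,0,0,0,0.05],[0.0025,0.002,-0.0005,0,0,0,0.05],[0.0025,0.002,-0.0005,0,0,0,0.05]])

```text
t: 6.85
eef_pos: [0.5721, -0.0533, 0.0756]
tool_rot: [0.511, -0.436, 0.556, -0.489]
force: [-0.8, 0.1, -2.2]
gripper_width: 0.0612
```

Run:
```python
from lane import *
s=status.get_state(); T=pose(s)
print(s['force'],s['moment'],lanepos(s['eef_pos']))
```

```text
[-0.84360437  0.09846001 -2.17814807] [-0.27318461  0.03249732 -0.00446761] [[0.05299703 0.00038003 0.03862893]]
```

Request:
move_arm(increments=[[0,0.001,0,0,0,0,0.05],[0,0.001,0,0,0,0,0.05]])

```text
t: 7.05
eef_pos: [0.5721, -0.0532, 0.0755]
tool_rot: [0.511, -0.436, 0.556, -0.489]
force: [-2.6, -0.0, 5.0]
gripper_width: 0.0609
```

Request:
move_arm(increments=[[0,0.001,0,0,0,0,0.05],[0,0.001,0,0,0,0,0.05]])

```text
t: 7.25
eef_pos: [0.5721, -0.0532, 0.0755]
tool_rot: [0.511, -0.436, 0.556, -0.489]
force: [-3.7, -1.3, 12.4]
gripper_width: 0.0611
```

The carton is on the deck. I ease off and release.

Request:
move_arm(increments=[[0,-0.0015,0,0,0,0,0.05],[0,-0.0015,0,0,0,0,0.05],[0,-0.0015,0,0,0,0,0.085],[0,-0.0015,0,0,0,0,0.085],[0,-0.0015,0,0,0,0,0.085],[0,-0.0015,0,0,0,0,0.085],[0,-0.0015,0,0,0,0,0.085],[0,-0.0015,0,0,0,0,0.085]])

```text
t: 8.05
eef_pos: [0.5721, -0.053, 0.075]
tool_rot: [0.511, -0.437, 0.556, -0.489]
force: [-0.1, -0.3, -0.0]
gripper_width: 0.0852
```

Request:
move_arm(increments=[[0,-0.015,0,0,0,0,0.085],[0,-0.04,0,0,0,0,0.085],[0,-0.07,0,0,0,0,0.085],[0,-0.11,0,0,0,0,0.085],[0.03,-0.14,0,0,0,0,0.085],[0.05,-0.16,0,0,0,0,0.085],[0.05,-0.16,0,0,0,0,0.085],[0.05,-0.16,0,0,0,0,0.085]])

```text
t: 8.85
eef_pos: [0.565, -0.125, 0.2274]
tool_rot: [0.511, -0.436, 0.556, -0.49]
force: [-0.6, 0.2, 0.0]
gripper_width: 0.0849
```

Run:
```python
from lane import *
s=status.get_state(); C=cam('wrist',s); print(s['eef_pos'],s['force'])
p,d=cams.snapshot('wrist'); cv2.imwrite('pics/w6.png',p)
P=cloud(C,d); L=lanepos(P.reshape(-1,3)).reshape(P.shape)
m=(d>0)&(abs(L[...,2]-.048)<.006)&(abs(L[...,1])<.045)&(L[...,0]>-.03)&(L[...,0]<.16)
Q=L[m]; print(m.sum(),np.median(Q[:,2]),cv2.minAreaRect((Q[:,:2]*1000).astype(np.float32)))
A=np.c_[Q[:,:2],np.ones(len(Q))];print(np.linalg.lstsq(A,Q[:,2],rcond=None)[0])
p,d=cams.snapshot('side'); cv2.imwrite('pics/s6.png',cv2.resize(p[100:300,180:400],None,fx=2.8,fy=2.8))
```

```text
[ 0.56495311 -0.12504043  0.22740508] [-0.64433559  0.19957823  0.03071236]
10682 0.04793541536545361 ((80.4390869140625, 2.953784942626953), (164.49383544921875, 72.26776885986328), 5.75931978225708)
[-0.00105279  0.00105686  0.04801149]
```

View pics/w6.png

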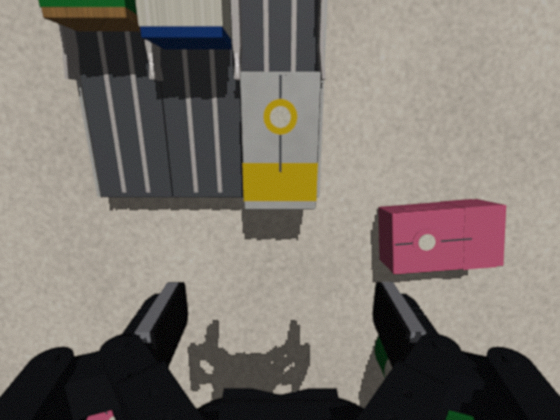

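View pics/s6.png

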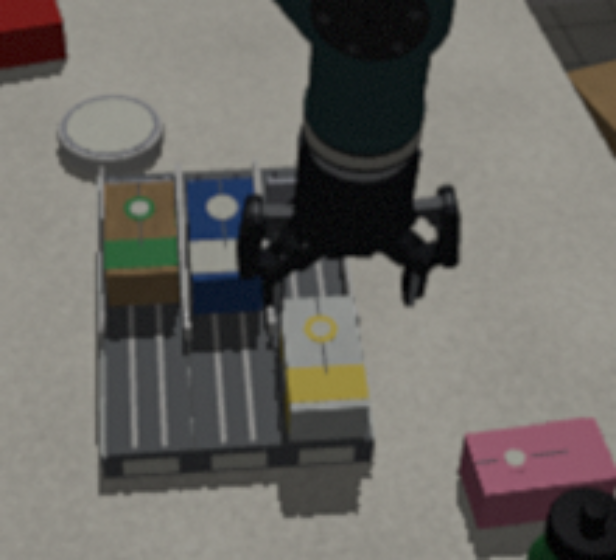

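Run:
```python
from lane import *
s=status.get_state(); C=cam('wrist',s)
p=cv2.imread('pics/w6.png'); cv2.imwrite('pics/c6.png',cv2.resize(p[0:230,220:345],None,fx=2.6,fy=2.6,interpolation=cv2.INTER_CUBIC))
uv=[(241.5,71),(320,71.5),(243.5,201),(317.5,202)]
print('top corners',lanepos(ray(C,uv,LF+.048*n,n)).round(4))
print('proj lane', [proj(C,[LF+a*u+y*l]).round(1).tolist()[0] for a in (0,.11,.16) for y in(.036,0,-.036)])
```

```text
top corners [[ 0.1127  0.0308  0.048 ]
 [ 0.1126 -0.0285  0.048 ]
 [ 0.0108  0.0324  0.048 ]
 [ 0.0102 -0.0309  0.048 ]]
proj lane [[245.4, 198.5], [281.2, 198.7], [317.0, 198.9], [241.9, 80.0], [282.0, 80.2], [322.1, 80.4], [240.0, 16.2], [282.4, 16.4], [324.8, 16.6]]
```

View pics/c6.png

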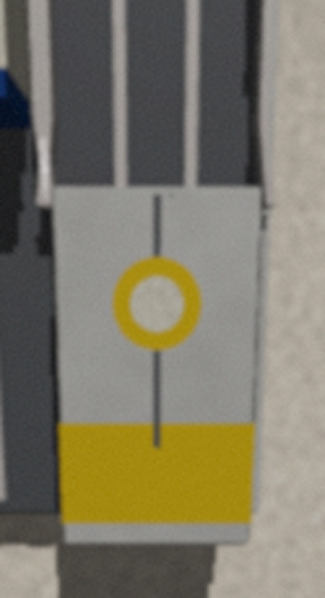

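The carton lies square at about 56 mm up the lane, roughly 1 mm off the middle. It is flat, and its top is 48.0 mm above the deck. Next the pusher position behind the foot end.

Run:
```python
from lane import *
s=status.get_state(); T=pose(s); print(lanepos(s['eef_pos']))
for a,h in((-.05,.15),(-.05,.03)): print(inc(T,tgt(a,0,h)).round(4))
```

```text
[[0.00448274 0.00093024 0.19723886]]
[ 0.0546  0.0471  0.0008  0.0024  0.0043 -0.0028]
[ 0.055   0.1671  0.0011  0.0024  0.0043 -0.0028]
```

Request:
move_arm(increments=[[0.03,0,0.001,0,0.002,0,0.04],[0.053,0.02,0.001,0.002,0.004,-0.003,0.015],[0.055,0.05,0.001,0.0024,0.0043,-0.003,0.015],[0.055,0.08,0.001,0.0024,0.0043,-0.003,0.015],[0.055,0.11,0.001,0.0024,0.0043,-0.003,0.015],[0.055,0.14,0.001,0.0024,0.0043,-0.003,0.015],[0.055,0.16,0.001,0.0024,0.0043,-0.003,0.015],[0.055,0.167,0.001,0.0024,0.0043,-0.003,0.015],[0.055,0.167,0.001,0.0024,0.0043,-0.003,0.015],[0.055,0.167,0.001,0.0024,0.0043,-0.003,0.015]])

```text
t: 9.95
eef_pos: [0.5634, -0.1552, 0.0537]
tool_rot: [0.51, -0.436, 0.556, -0.491]
force: [-0.0, -0.3, 0.1]
gripper_width: 0.0151
```

Run:
```python
from lane import *
s=status.get_state(); T=pose(s); print(lanepos(s['eef_pos']),s['force'],s['gripper_width'],inc(T,tgt(-.02,0,.03)).round(4))
p,d=cams.snapshot('side'); cv2.imwrite('pics/s7.png',cv2.resize(p[120:320,180:400],None,fx=2.8,fy=2.8))
p,d=cams.snapshot('wrist'); cv2.imwrite('pics/w7.png',p)
p,d=cams.snapshot('scene'); cv2.imwrite('pics/sc7.png',cv2.resize(p[130:300,130:350],None,fx=2.8,fy=2.8))
```

```text
[[-0.05130936 -0.00132037  0.03114679]] [-0.0023607  -0.31364752  0.13455534] 0.015075956638962442 [-0.0313  0.0011 -0.0013 -0.0023 -0.0008  0.0013]
```

View pics/s7.png

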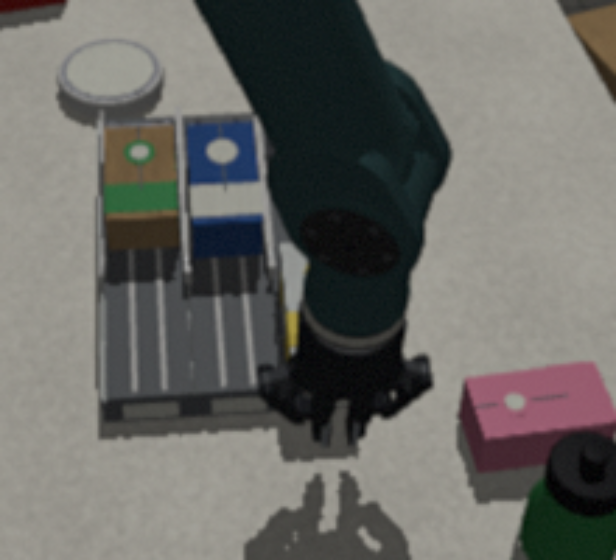

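View pics/w7.png

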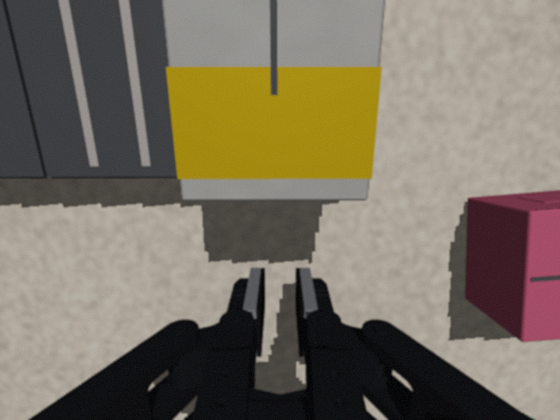

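View pics/sc7.png

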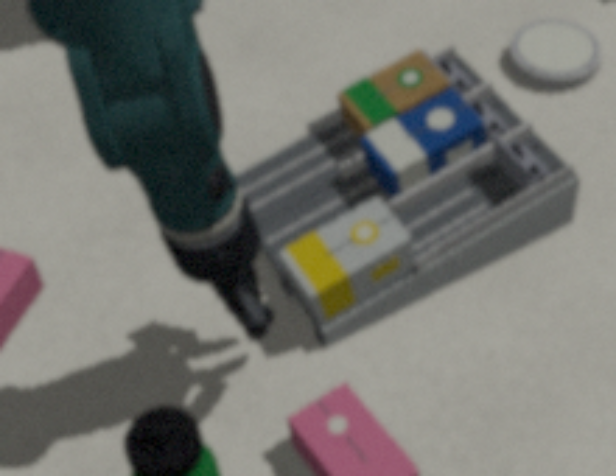

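The wide knuckles could overlap the blue carton near the end of the push, so I measure how low they reach in the tool frame before choosing the push height.

Run:
```python
from lane import *
s=status.get_state(); T=pose(s); Ti=np.linalg.inv(T)
for nme in('side','scene','wrist'):
    p,d=cams.snapshot(nme); P=cloud(cam(nme,s),d); Q=(P-T[:3,3])@T[:3,:3]
    hsv=cv2.cvtColor(p,cv2.COLOR_BGR2HSV)
    m=(d>0)&(hsv[...,2]<70)&(abs(Q[...,0])<.06)&(abs(Q[...,2])<.085)&(Q[...,1]<.03)&(Q[...,1]>-.12)
    X=Q[m]; print(nme,len(X))
    for z0 in np.arange(-.08,.08,.01):
        k=(X[:,2]>=z0)&(X[:,2]<z0+.01)
        if k.sum()>3: print(' z',round(z0,3),k.sum(),'y max/98%',X[k,1].max().round(4),np.percentile(X[k,1],95).round(4),'x',X[k,0].min().round(3),X[k,0].max().round(3))
# blue carton in lane frame
s1=np.load('pics/w1d.npy'); import pickle; C=cam('wrist',pickle.load(open('w1s.pkl','rb'))); L=lanepos(cloud(C,s1).reshape(-1,3))
k=(abs(L[:,2]-.050)<.004)&(L[:,1]>.03)&(L[:,1]<.11)&(L[:,0]>.08)&(L[:,0]<.3); print('blue top',cv2.minAreaRect((L[k][:,:2]*1000).astype(np.float32)),np.median(L[k][:,2]))
```

```text
side 1027
 z -0.07 4 y max/98% -0.069 -0.0693 x 0.001 0.007
 z -0.06 71 y max/98% -0.0543 -0.0599 x -0.012 0.014
 z -0.05 80 y max/98% -0.0414 -0.048 x -0.011 0.014
 z -0.04 120 y max/98% -0.025 -0.0323 x -0.01 0.017
 z -0.03 96 y max/98% -0.0246 -0.0286 x -0.011 0.03
 z -0.02 122 y max/98% 0.0173 0.0099 x -0.009 0.036
 z -0.01 71 y max/98% 0.0175 0.0115 x 0.006 0.038
 z -0.0 26 y max/98% -0.0532 -0.0556 x 0.01 0.038
 z 0.01 121 y max/98% 0.021 0.0136 x -0.011 0.037
 z 0.02 50 y max/98% 0.0089 0.0028 x -0.002 0.034
 z 0.03 71 y max/98% -0.025 -0.0317 x -0.007 0.026
 z 0.04 97 y max/98% -0.0281 -0.0334 x -0.009 0.014
 z 0.05 72 y max/98% -0.0479 -0.0544 x -0.01 0.014
 z 0.06 26 y max/98% -0.061 -0.0656 x -0.01 0.015
scene 377
 z -0.03 4 y max/98% 0.0295 0.0293 x -0.055 -0.054
 z 0.01 51 y max/98% 0.0275 0.0148 x -0.055 0.033
 z 0.02 77 y max/98% 0.0286 0.0111 x -0.055 0.03
 z 0.03 126 y max/98% -0.0339 -0.086 x -0.023 0.022
 z 0.04 41 y max/98% -0.033 -0.0412 x -0.011 0.011
 z 0.05 35 y max/98% -0.0475 -0.0505 x -0.012 0.011
 z 0.06 38 y max/98% -0.0634 -0.0662 x -0.013 0.011
wrist 33420
 z -0.06 1123 y max/98% -0.0444 -0.049 x -0.013 -0.009
 z -0.05 3438 y max/98% -0.0284 -0.0345 x -0.013 0.01
 z -0.04 3864 y max/98% -0.0222 -0.0284 x -0.013 0.013
 z -0.03 1500 y max/98% 0.0123 -0.02 x -0.017 0.013
 z -0.02 4331 y max/98% 0.016 -0.0011 x -0.018 0.009
 z -0.01 2426 y max/98% 0.0195 0.0031 x -0.018 0.012
 z -0.0 2594 y max/98% 0.0199 0.0054 x -0.018 0.013
 z 0.01 4285 y max/98% 0.0159 -0.0006 x -0.018 -0.005
 z 0.02 1506 y max/98% 0.011 -0.0201 x -0.017 0.013
 z 0.03 3895 y max/98% -0.022 -0.0285 x -0.013 0.013
 z 0.04 3360 y max/98% -0.0287 -0.0346 x -0.013 0.01
 z 0.05 1094 y max/98% -0.0445 -0.0493 x -0.013 -0.009
blue top ((188.65267944335938, 72.84759521484375), (61.184410095214844, 112.51382446289062), 89.80970764160156) 0.05007171049352359
```

The linkage clears the blue carton's top by about 9 mm. I raise 5 mm for margin and start the push. The blue carton measures y = 72.8 mm at 89.8 degrees in my lane frame, so the frame is confirmed.

Request:
move_arm(increments=[[-0.01,-0.005,-0.001,-0.002,-0.001,0.001,0.015],[-0.022,-0.005,-0.001,-0.002,-0.001,0.001,0.015],[-0.03,-0.005,-0.001,-0.002,-0.001,0.001,0.015],[-0.034,-0.005,-0.001,-0.002,-0.001,0.001,0.015],[-0.037,-0.005,-0.001,-0.002,-0.001,0.001,0.015],[-0.04,-0.005,-0.001,-0.002,-0.001,0.001,0.015],[-0.043,-0.005,-0.001,-0.002,-0.001,0.001,0.015],[-0.047,-0.005,-0.001,-0.002,-0.001,0.001,0.015],[-0.052,-0.005,-0.001,-0.002,-0.001,0.001,0.015],[-0.057,-0.005,-0.001,-0.002,-0.001,0.001,0.015],[-0.062,-0.005,-0.001,-0.002,-0.001,0.001,0.015],[-0.067,-0.005,-0.001,-0.002,-0.001,0.001,0.015],[-0.072,-0.005,-0.001,-0.002,-0.001,0.001,0.015],[-0.077,-0.005,-0.001,-0.002,-0.001,0.001,0.015],[-0.081,-0.005,-0.001,-0.002,-0.001,0.001,0.015],[-0.081,-0.005,-0.001,-0.002,-0.001,0.001,0.015]])

```text
t: 11.85
eef_pos: [0.5703, -0.0751, 0.0696]
tool_rot: [0.51, -0.436, 0.556, -0.49]
force: [-0.4, 0.5, 0.6]
gripper_width: 0.0148
```

```bash
cat > chk.py <<'E'
from lane import *
import sys
s=status.get_state(); T=pose(s); C=cam('wrist',s); print(lanepos(s['eef_pos']).round(4),'F lane',[round(float(s['force']@v),2) for v in(u,l,n)],'inc to y0,h.036',inc(T,tgt(float(sys.argv[2]),0,.036)).round(4))
p,d=cams.snapshot('wrist'); cv2.imwrite(f'pics/w{sys.argv[1]}.png',p)
L=lanepos(cloud(C,d).reshape(-1,3))
k=(abs(L[:,2]-.048)<.004)&(abs(L[:,1])<.037)&(L[:,0]>float(sys.argv[2])+.01-.02)&(d.ravel()>0)
hs=cv2.cvtColor(p,cv2.COLOR_BGR2HSV).reshape(-1,3); k&=hs[:,2]>95
Q=L[k]; print('carton top pts',k.sum(),'x range',np.percentile(Q[:,0],[.3,99.7]).round(4),'y',np.percentile(Q[:,1],[.5,99.5]).round(4))
E
python3 chk.py 8 0.03
```

```text
[[ 0.0305 -0.0001  0.0357]] F lane [0.56, 0.46, 0.55] inc to y0,h.036 [ 0.0005 -0.0003 -0.0001  0.0002  0.0008 -0.0004]
carton top pts 56521 x range [0.041  0.1414] y [-0.0304  0.0308]
```

View pics/w8.png

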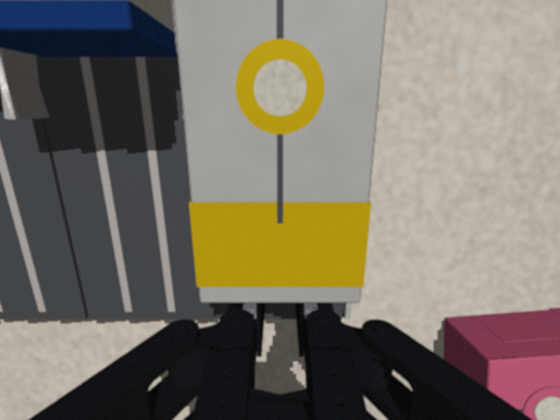

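The carton moves straight, with its lower end at 41 mm and y about 0. That leaves roughly 94 mm to the backstop. I push 80 mm more.

Request:
move_arm(increments=[[-0.003,0,0,0,0,0,0.015],[-0.007,0,0,0,0,0,0.015],[-0.012,0,0,0,0,0,0.015],[-0.017,0,0,0,0,0,0.015],[-0.022,0,0,0,0,0,0.015],[-0.027,0,0,0,0,0,0.015],[-0.032,0,0,0,0,0,0.015],[-0.037,0,0,0,0,0,0.015],[-0.042,0,0,0,0,0,0.015],[-0.047,0,0,0,0,0,0.015],[-0.052,0,0,0,0,0,0.015],[-0.057,0,0,0,0,0,0.015],[-0.062,0,0,0,0,0,0.015],[-0.067,0,0,0,0,0,0.015],[-0.072,0,0,0,0,0,0.015],[-0.076,0,0,0,0,0,0.015],[-0.079,0,0,0,0,0,0.015],[-0.08,0,0,0,0,0,0.015]])

```text
t: 13.7
eef_pos: [0.5782, 0.003, 0.0806]
tool_rot: [0.51, -0.436, 0.557, -0.49]
force: [-0.5, -2.4, 1.4]
gripper_width: 0.0152
```

```bash
python3 chk.py 9 0.11
python3 - <<'E'
from lane import *
for n_ in('side','scene'):
    p,d=cams.snapshot(n_); q=p[100:300,180:400] if n_=='side' else p[120:290,180:400]
    cv2.imwrite(f'pics/{n_}9.png',cv2.resize(q,None,fx=2.8,fy=2.8))
E
```

```text
[[ 0.1098 -0.      0.0356]] F lane [-2.21, 0.26, 1.73] inc to y0,h.036 [-0.0002 -0.0004 -0.      0.0002  0.0001  0.0002]
carton top pts 56741 x range [0.1203 0.2207] y [-0.0303  0.031 ]
```

View pics/scene9.png

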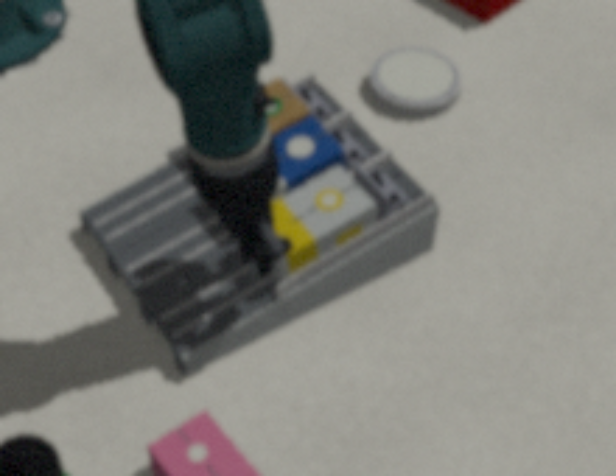

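View pics/w9.png

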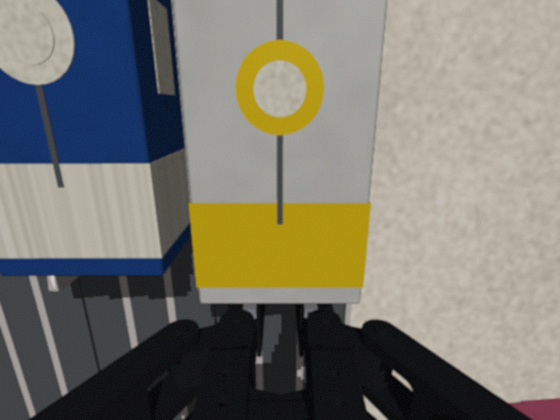

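The carton's upper end is at about 230 mm and the backstop is expected at about 245 mm. I creep up in small steps and watch the force.

Request:
move_arm(increments=[[-0.001,0,0,0,0,0,0.015],[-0.002,0,0,0,0,0,0.015],[-0.003,0,0,0,0,0,0.015],[-0.004,0,0,0,0,0,0.015],[-0.005,0,0,0,0,0,0.015],[-0.006,0,0,0,0,0,0.015],[-0.007,0,0,0,0,0,0.015],[-0.008,0,0,0,0,0,0.015],[-0.009,0,0,0,0,0,0.015]])

```text
t: 14.75
eef_pos: [0.579, 0.0116, 0.0818]
tool_rot: [0.509, -0.436, 0.557, -0.49]
force: [-0.8, -1.2, -1.2]
gripper_width: 0.0148
```

Request:
move_arm(increments=[[-0.0005,0,0,0,0,0,0.015],[-0.001,0,0,0,0,0,0.015]])

```text
t: 14.95
eef_pos: [0.5792, 0.0124, 0.082]
tool_rot: [0.509, -0.436, 0.557, -0.49]
force: [-0.4, -1.1, -1.4]
gripper_width: 0.0151
```

Request:
move_arm(increments=[[-0.0005,0,0,0,0,0,0.015],[-0.001,0,0,0,0,0,0.015]])

```text
t: 15.15
eef_pos: [0.5793, 0.0133, 0.0821]
tool_rot: [0.509, -0.436, 0.557, -0.49]
force: [-0.1, -1.5, -1.4]
gripper_width: 0.0148
```

Request:
move_arm(increments=[[-0.0005,0,0,0,0,0,0.015],[-0.001,0,0,0,0,0,0.015]])

```text
t: 15.35
eef_pos: [0.5794, 0.0143, 0.0823]
tool_rot: [0.509, -0.436, 0.557, -0.49]
force: [-0.8, -0.7, -0.5]
gripper_width: 0.015
```

Request:
move_arm(increments=[[-0.0005,0,0,0,0,0,0.015],[-0.001,0,0,0,0,0,0.015]])

```text
t: 15.55
eef_pos: [0.5795, 0.0153, 0.0824]
tool_rot: [0.509, -0.436, 0.557, -0.49]
force: [-0.1, -0.6, -2.0]
gripper_width: 0.0151
```

Request:
move_arm(increments=[[-0.0005,0,0,0,0,0,0.015],[-0.001,0,0,0,0,0,0.015]])

```text
t: 15.75
eef_pos: [0.5796, 0.0163, 0.0826]
tool_rot: [0.509, -0.436, 0.557, -0.49]
force: [-0.0, -2.0, 0.0]
gripper_width: 0.0149
```

Request:
move_arm(increments=[[-0.0005,0,0,0,0,0,0.015],[-0.001,0,0,0,0,0,0.015]])

```text
t: 15.95
eef_pos: [0.5797, 0.0173, 0.0827]
tool_rot: [0.509, -0.436, 0.557, -0.49]
force: [1.0, -1.4, -0.4]
gripper_width: 0.0152
```

Request:
move_arm(increments=[[-0.0005,0,0,0,0,0,0.015],[-0.001,0,0,0,0,0,0.015]])

```text
t: 16.15
eef_pos: [0.5799, 0.0173, 0.0828]
tool_rot: [0.509, -0.436, 0.556, -0.491]
force: [-0.8, -3.4, -0.8]
gripper_width: 0.0149
```

Request:
move_arm(increments=[[-0.0003,0,0,0,0,0,0.015],[-0.0005,0,0,0,0,0,0.015]])

```text
t: 16.35
eef_pos: [0.5799, 0.0173, 0.0828]
tool_rot: [0.509, -0.436, 0.556, -0.491]
force: [-0.4, -6.6, -1.0]
gripper_width: 0.0151
```

The TCP stopped and the force climbed from about 1.3 N sliding to 6.6 N, so the carton is on the backstop. I check the position, then back off.

```bash
python3 chk.py 10 0.124
```

```text
[[ 0.1244 -0.0002  0.0358]] F lane [-6.73, -0.24, -0.03] inc to y0,h.036 [ 0.0004 -0.0002 -0.0002 -0.0004 -0.0015  0.0018]
carton top pts 56744 x range [0.1349 0.2353] y [-0.0305  0.0308]
```

Request:
move_arm(increments=[[0.0005,0,0,0,0,0,0.015],[0.001,0,0,0,0,0,0.015],[0.002,0,0,0,0,0,0.015],[0.004,0,0,0,0,0,0.015],[0.008,0,0,0,0,0,0.015],[0.02,0,0,0,0,0,0.015],[0.04,0,0,0,0,0,0.015],[0.06,0,0,0,0,0,0.015],[0.08,-0.01,0,0,0,0,0.015],[0.09,-0.04,0,0,0,0,0.015],[0.09,-0.08,0,0,0,0,0.015],[0.06,-0.12,0,0,0,0,0.015],[0.02,-0.16,0,0,0,0,0.015],[-0.02,-0.2,0,0,0,0,0.015],[-0.03,-0.21,0,0,0,0,0.015],[-0.03,-0.21,0,0,0,0,0.015],[-0.03,-0.21,0,0,0,0,0.015]])

```text
t: 18.1
eef_pos: [0.5796, 0.0187, 0.295]
tool_rot: [0.509, -0.436, 0.556, -0.49]
force: [-0.0, -1.4, -0.3]
gripper_width: 0.0152
```

Run:
```python
from lane import *
s=status.get_state(); print(s['force'],s['eef_pos'],s['t']); C=cam('wrist',s)
import pickle; pickle.dump(s,open('w11s.pkl','wb'))
p,d=cams.snapshot('wrist'); cv2.imwrite('pics/w11.png',p); np.save('pics/w11d.npy',d)
L=lanepos(cloud(C,d).reshape(-1,3)); hs=cv2.cvtColor(p,cv2.COLOR_BGR2HSV).reshape(-1,3)
k=(abs(L[:,2]-.048)<.003)&(abs(L[:,1])<.04)&(L[:,0]>.09)&(L[:,0]<.26)&(d.ravel()>0)
Q=L[k]; print(k.sum(),np.median(Q[:,2]),cv2.minAreaRect((Q[:,:2]*1000).astype(np.float32)), np.linalg.lstsq(np.c_[Q[:,:2],np.ones(len(Q))],Q[:,2],rcond=None)[0])
k=(abs(L[:,2]-.041)<.003)&(abs(L[:,1])<.035)&(L[:,0]>.22)&(L[:,0]<.30)&(d.ravel()>0)
print('plate top pts',k.sum(),L[k][:,0].min() if k.any() else None)
p,d=cams.snapshot('side'); cv2.imwrite('pics/s11.png',cv2.resize(p[100:300,180:400],None,fx=2.8,fy=2.8))
```

```text
[-0.03401043 -1.3542617  -0.32304378] [0.57956285 0.01872867 0.29503834] 18.1
7295 0.04798505683641168 ((188.89297485351562, 0.4199943542480469), (109.240234375, 62.552188873291016), 0.18955358862876892) [-1.32050270e-03 -9.55499382e-05  4.82352047e-02]
plate top pts 313 0.2443580465642435
```

View pics/w11.png

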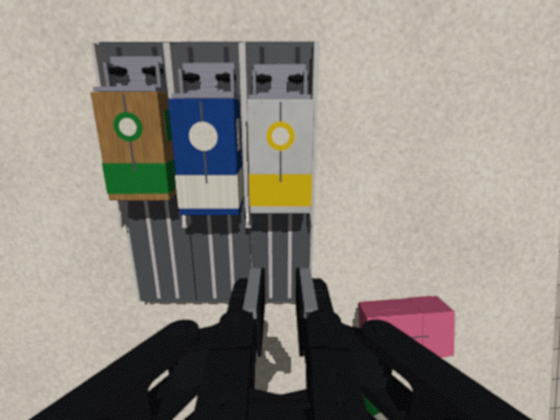

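View pics/s11.png

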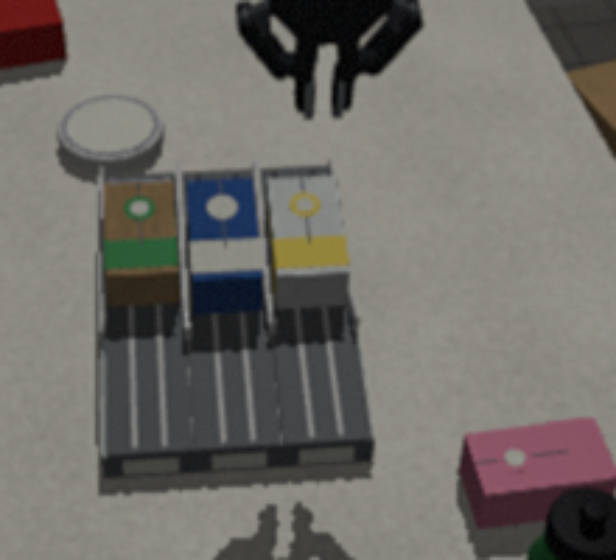

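The carton's upper end is at 243.9 mm and the plate face at 244.4 mm. It sits 0.4 mm off the lane's middle, 0.2 degrees off square, flat and free of the fingers. Handing in.

```bash
python3 -c "
from station import job_done; print(job_done())"
```

```text
the job is handed in; nothing more can be done
None
```

The white-and-yellow carton is in the empty lane, resting against its backstop, and I handed the job in at about 18 s of the 58 s allowed.

- **Placing:** I gripped it across its width and laid it flat on the lane's foot, its middle about 56 mm up and about 1 mm off the lane's middle. I let go and backed away before pushing.
- **Pushing:** I used the nearly closed fingers, creeping in 1 mm steps and then a last 0.5 mm near the end. The force rose from about 1–2 N while sliding to 6.7 N at the stop, well under the 20 N limit, and then I backed off.
- **Last check:** In the wrist camera, the carton's upper end was at 243.9 mm and the plate's face at 244.4 mm. Before pushing I had measured the face at 244.6 mm. The carton is 0.4 mm off the lane's middle, 0.2° off square and flat on the deck.
- **Surroundings:** The stocked cartons and the downlight looked unmoved in the last pictures. The bottle was only partly in view, but nothing came near it. The gripper is well clear of everything.

No final check failed. One earlier reading disagreed: the held carton's front edge measured 58.5 mm against its 62 mm width, probably from edge blur. I relied on feeling the deck when setting it down, so that reading was not used.

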